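# Draw a pot carrier up to the stop slat with a hand cultivator

## Robot

A 7-joint arm with a two-finger parallel gripper is mounted at the origin on the work surface. World frame = base frame: x ahead of the robot, y to its left, z up, the work surface at z = 0. Lengths are in m, angles in rad, forces in N, time in s.
With the tool pointing down it reaches from about 0.4 to 0.85 m from the base axis. Payload 10.4 kg.
Tool frame: the origin (TCP) lies midway between the tips of the shut fingers; the grasp point (between the pads) lies 19 mm behind it; z points along the fingers, y is the direction in which the jaws open and shut (so a half turn about z gives the same grasp; the last joint's range is limited). The gripper opens to 85 mm and grips with 20 to 120 N. Pads are 22 mm wide; open, the fingers measure 114 mm over their backs; the gripper's body (76 mm by 85 mm) begins 54 mm behind the grasp point. The pads swing forward as they close: fully open they stand 13 mm farther back than shut.
Start: joints at [1.166, 0.332, -0.065, 1.46, 0.022, 1.35, -0.088], TCP at [0.233, -0.58, 0.231] pointing down, gripper open.
Joint ranges: [-2.6, 2.6], [-0.5, 2.12], [-1.47, 1.34], [0.16, 2.42], [-1.27, 4.41], [0.06, 2.06], [-2.6, 2.6]. Speed limits (rad/s): [2.22, 2.22, 2.79, 2.79, 3.14, 3.14, 3.14].

## Interface

Orientations are given as a unit quaternion [w, x, y, z].
In Python, from plant import r gives the robot as it stands.
- The arm moves only by the tool apply_moves, never from a script. Its argument "commands" is a list of rows, each a list of 7 numbers: the shift along the tool's x, y, z in m, then the turn, a rotation vector about the tool's x, y, z in degrees, then the closure in counts, from 0 (fully open) to 255 (shut). In form: [[dx, dy, dz, ax, ay, az, fingers], ...]. A call has 1 to 20 rows; each row is the pose to reach, as a shift and turn from the pose commanded when the call began, along the tool's axes at that moment; what a row does not reach only later rows make up. A row lasts 1/8 s, in which the tool goes at most 62.5 mm and 10.7 degrees, less where a joint would pass 70% of its speed; a pose out of reach is approached as far as the arm can. A call with a gripper value outside its range is refused whole. The fingers move at their own pace and stop on an object; "newtons" is the grip in N (left out, the last holds). Time passes only in rows, so rows that repeat a pose let the fingers close. It gives the time, the measured TCP pose, the force and the opening at its end, in the units of the state.
- r.observe(): the state, without advancing time (a new reading comes with each control period).
- r.grab_frame(name): name is "scene" or "top"; returns a dict with "color" (400x640x3 uint8, red, green, blue), "fov_y" (degrees; the focal length in pixels is half the picture's height over the tangent of half this angle, whatever the lens; pixels are square), "cx", "cy" (the principal point, pixels), "R" (3x3) and "t" (3): a world point X has camera coordinates R X + t. Camera axes: x right, y down, z forward; pixel columns grow to the right and rows downward; lengths in m; the calibration is good to about 2 mm. A picture is of the moment at which its call begins. There is no depth.
- r.close_job(): hands the job in, once; it reports no verdict.
The state is a dict: "time_s": time; "joint_pos": joint angles; "qd": joint speeds; "joint_efforts": joint torques, N m; "position": TCP position; "ee_rot": TCP orientation; "ft_force": force on the tool from outside, world axes, zero at the start; "torque": the same for the moment, N m; "gripper_width": opening from 0.0 (shut) to 1.0 (fully open).
Only numpy, scipy, OpenCV 4.12 (cv2) and the standard library are available. Lean on these libraries where they do the work, as an engineer would, in place of code of your own. Each camera call takes 0.05 s, during which the arm holds its last target.

## Task

Take the three-tined hand cultivator by its wooden handle, hook its tines behind the far rim of the carrier of clay pots standing back in the watering tray, and draw the carrier towards you until you feel it seat firmly and squarely against the wooden stop slat near the tray's front. Pull steadily, never hard, or the thin plastic cracks, and keep the gripper off the carrier. Then unhook the cultivator and lay it back on the table clear of the tray, leaving the bowl and the loose pots alone.

Things in the scene. Friction and masses are not known exactly. Their poses are not given: they have to be found in the camera images.
- cultivator: Loose three-tined hand cultivator, 0.22 kg, 315 mm long: wooden handle, steel neck, three dark steel tines bent straight down. Starts on the table left or right of the watering tray, resting on tine tips and handle butt, tines away from the robot. Origin on the table below the grip point; x level from handle to tines, z up. Neck 9 mm thick, axis 81 mm up at x=155 mm; highest point 92 mm.
- cultivator_grip (a point): Grip point on the axis of the wooden handle, 40 mm above the table, at x=0 of the cultivator. The handle has flattened sides, is 24 mm wide and 27 mm tall, 130 mm long (x=-100 to 30 mm), rising 14.5 degrees towards the tines: its axis is 15 mm up at the butt, 48 mm up at its front end. The butt hangs as low as the tine tips.
- cultivator_tip (a point): Tip of the middle tine, 208 mm ahead (x) of the grip point and 40 mm below it. The tines are 6 mm thick and 35 mm apart side by side (76 mm over all), and hang upright over their lowest 60 mm, at x=208 to 212 mm.
- carrier: Loose black plastic lattice carrier, six empty clay pots fixed in it, 155 (x) by 225 mm (y), 62 mm high, 0.56 to 0.91 kg. Rim turned out 4 mm all round, 8 mm deep. Origin: centre of underside; x away from the robot, z up. It slides on the tray floor at a pull of 1 to 4.5 N. Seated on the slat it no longer moves under a firm pull of 6 to 12 N; over 16 N it is damaged.
- carrier_front (a point): Middle of the carrier's near long wall, outer face, at the underside, 77.5 mm from its origin. This face is to come against the stop slat.
- carrier_rear (a point): Middle of the outer edge of the carrier's far rim, at its top, 62 mm above the underside, 81.5 mm from the origin. The tines hook behind this edge.
- tray: Watering tray, fixed: grey plastic, 400 mm (x) by 440 mm (y), walls 38 mm high (41 mm with the rounded edge), 4 mm thick, floor 4 mm thick. Origin: centre of underside, on the table; x away from the robot. A fixed wooden stop slat, 30 mm high and 12 mm thick, stands on edge across the floor near the front wall, parallel to it.
- tray_front (a point): Middle of the inner face of the tray's front (near) wall, at floor level; the tray's x axis is square to it. The stop slat's far face, on which the carrier seats, lies somewhere between 22 and 62 mm behind this point: it is set differently each time and is not measured, so it must be found by feel (or seen).
- bowl: White plastic bowl, 120 mm across, 38 mm high, on the table on the other side of the watering tray from the cultivator. Leave alone. Origin: centre of underside.
- pot_stack: Stack of five black pots, 66 mm across, 94 mm high, on the table by one near corner of the watering tray. Leave alone. Origin: centre of underside.
- pot_single: One black pot, 66 mm across, 54 mm high, on the table by the other near corner of the watering tray. Leave alone. Origin: centre of underside.

How it is judged:
By the outcome, as a careful person would: the job done as asked, in the order asked, and still so for the second after the job is handed in, with the robot touching nothing.
It also fails if it takes over 67 s, if anything falls off the work surface, if the arm or the gripper's body presses on something with over 40 N, if the wrist force passes 120 N, or if a joint passes its speed limit or range.

## Working session

There is one attempt and no reset: what is moved stays moved. The work goes in short steps, Python scripts to look and compute and a tool call to move; the robot and the scene stay as the last step left them, time stands still between calls to the robot, and variables do not carry over. Pictures are saved under pics/ and viewed, and the job is handed in when it is done.

Besides the shell and the picture viewer there is one more tool, called after ">>>" by a JSON object that holds its "op" and its "data", one argument or row to a line. apply_moves: Moves the arm, as the interface text tells. Its arguments: {"type":"object","properties":{"commands":{"type":"array"},"newtons":{"type":"number"}},"required":["commands"]}

```bash
mkdir -p pics; python3 - <<'E'
from plant import r
import cv2,json
s=r.observe();print(s)
for n in("scene","top"):
    f=r.grab_frame(n);cv2.imwrite(f"pics/{n}0.png",f["color"][:,:,::-1]);print(n,{k:f[k] for k in f if k!="color"})
E
```

```text
{'time_s': 0.0, 'joint_pos': array([ 1.16641575,  0.3328927 , -0.06468736,  1.460947  ,  0.02161803,
        1.34988909, -0.08847483]), 'qd': array([ 0.00187692, -0.0016305 ,  0.00081177,  0.00100548,  0.00063265,
       -0.00057696,  0.00065243]), 'joint_efforts': array([ 6.76490663e-05, -6.25454664e+01,  4.90926986e-02, -3.91605484e+01,
        1.61802809e-02,  9.92187095e-03, -1.60372888e-07]), 'position': array([ 0.23270129, -0.57966112,  0.23050019]), 'ee_rot': array([-6.97332022e-04,  9.81831819e-01,  1.89751839e-01, -1.79517349e-04]), 'ft_force': array([ 1.00773193, -0.29914078,  0.4394798 ]), 'torque': array([-0.01670081, -0.05413001, -0.01424694]), 'gripper_width': 1.0019977248171665}
scene {'fov_y': 54.90577343150102, 'cx': 323.93715919498476, 'cy': 199.21838887282095, 'R': array([[-0.5511028 ,  0.83434367,  0.01250369],
       [ 0.52625133,  0.35915166, -0.77075912],
       [-0.64756872, -0.41818743, -0.63700395]]), 't': array([ 0.30669308, -0.23565303,  1.49995058])}
top {'fov_y': 43.10788412711777, 'cx': 322.9581874850732, 'cy': 191.88006981505086, 'R': array([[-0.0123461 , -0.99986369,  0.01096288],
       [-0.99821024,  0.01168262, -0.05865002],
       [ 0.05851395, -0.01166736, -0.99821841]]), 't': array([-0.00724323,  0.57719147,  1.52992667])}
```

View pics/scene0.png

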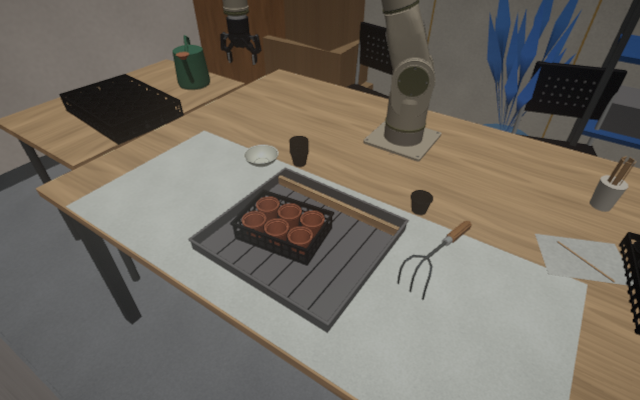

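View pics/top0.png

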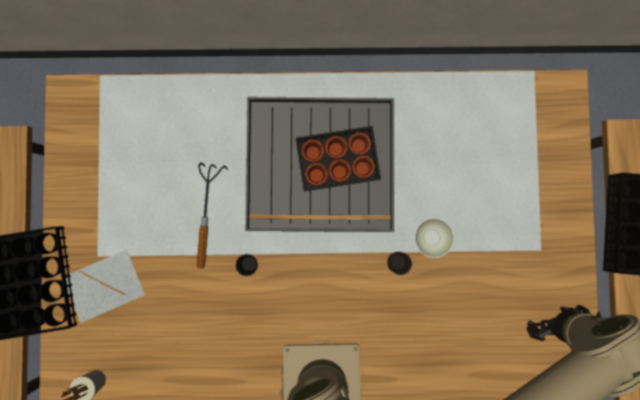

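```bash
cat > h.py <<'E'
import numpy as np,cv2
from plant import r
def K(f):
    fl=200/np.tan(np.radians(f["fov_y"])/2);return fl
def ray(f,u,v,z):
    d=f["R"].T@np.array([(u-f["cx"])/K(f),(v-f["cy"])/K(f),1.]);c=-f["R"].T@f["t"]
    return c+d*(z-c[2])/d[2]
def proj(f,X):
    p=f["R"]@np.asarray(X)+f["t"];return np.array([f["cx"]+K(f)*p[0]/p[2],f["cy"]+K(f)*p[1]/p[2]])
def tri(f,a,g,b):
    A=[];B=[]
    for F,(u,v) in((f,a),(g,b)):
        d=F["R"].T@np.array([(u-F["cx"])/K(F),(v-F["cy"])/K(F),1.]);d/=np.linalg.norm(d);c=-F["R"].T@F["t"]
        P=np.eye(3)-np.outer(d,d);A.append(P);B.append(P@c)
    X=np.linalg.solve(sum(A),sum(B));return X
def crop(f,name,x0,y0,x1,y1,k):
    im=cv2.resize(f["color"][y0:y1,x0:x1,::-1],None,fx=k,fy=k,interpolation=cv2.INTER_CUBIC);cv2.imwrite("pics/"+name,im)
E
python3 - <<'E'
from h import *
f=r.grab_frame("top");g=r.grab_frame("scene")
crop(f,"t1.png",190,90,400,275,3.5 and 3)
crop(f,"t2.png",180,150,250,280,4)
crop(g,"s1.png",180,160,480,330,2.6)
for F,n,box in((f,"top",(180,150,245,280)),(g,"scene",(390,215,480,305))):
    pass
E
```

```text
(no output)
```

View pics/t1.png

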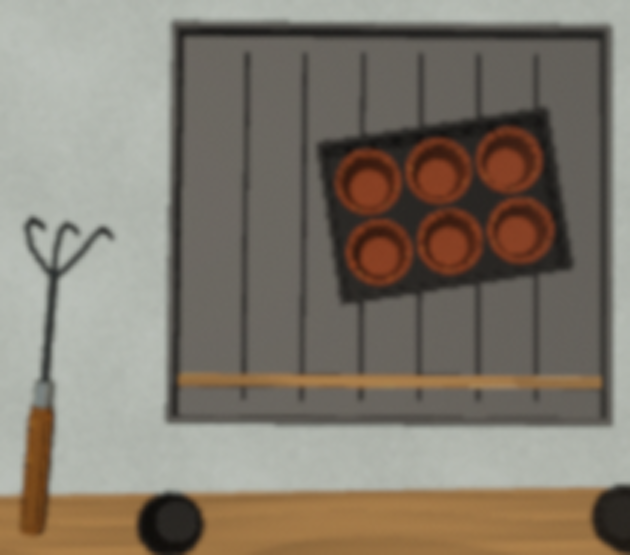

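View pics/t2.png

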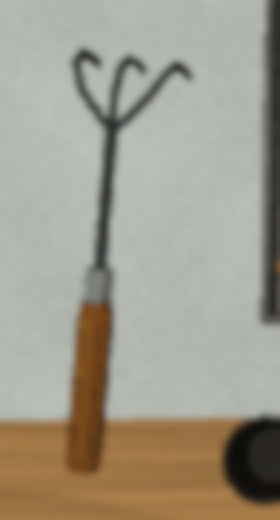

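View pics/s1.png

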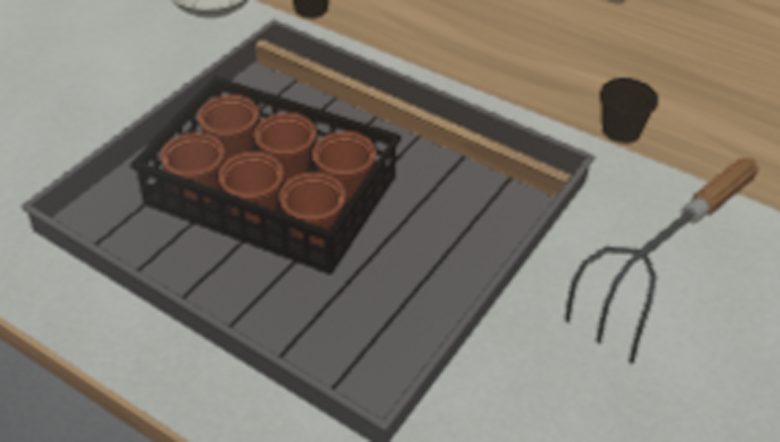

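```bash
python3 - <<'E'
from h import *
f=r.grab_frame("top");g=r.grab_frame("scene")
T=lambda x,y:(190+(x+.5)/3-.5,90+(y+.5)/3-.5)
S=lambda x,y:(180+(x+.5)/2.6-.5,160+(y+.5)/2.6-.5)
np.set_printoptions(precision=4,suppress=True)
print("tips",[ray(g,*S(*p),0.003) for p in((567,320),(599,341),(632,360))])
H=lambda x,y:(180+(x+.5)/4-.5,150+(y+.5)/4-.5)
b=ray(f,*H(84,471),0.015);fr=ray(f,*H(96,304),0.050);nk=ray(f,*H(111,128),0.083)
print("butt,front,neck",b,fr,nk)
hsv=cv2.cvtColor(f["color"],cv2.COLOR_RGB2HSV);m=((hsv[...,0]<16)&(hsv[...,1]>150)).astype(np.uint8);m[:, :180]=0;m[:,230:]=0;m[:200]=0;m[275:]=0
ys,xs=np.nonzero(m);print("handle",len(xs),cv2.minAreaRect(np.c_[xs,ys].astype(np.float32)),ys.min(),ys.max())
# carrier
im=f["color"].astype(int);cm=((im.max(2)<60)|((im[...,0]>im[...,2]+40))).astype(np.uint8)
c=np.zeros_like(cm);c[115:203,288:388]=cm[115:203,288:388];c=cv2.morphologyEx(c,cv2.MORPH_OPEN,np.ones((5,5),np.uint8))
ys,xs=np.nonzero(c);R=cv2.minAreaRect(np.c_[xs,ys].astype(np.float32));print(R)
for p in cv2.boxPoints(R): print("rim",p,ray(f,*p,.066))
for p in((318,143),(548,108),(572,268),(343,303)):print("eye",ray(f,*T(*p),.066))
for n,p,z in(("FL",(174,25),.041),("FR",(610,26),.041),("NL",(167,421),.041),("NR",(610,424),.041),("slatL",(180,375),.034),("slatR",(601,377),.034),("slatmid",(390,376),.034),("slatnear",(390,387),.034)):print(n,ray(f,*T(*p),z))
for n,p,z in(("bowl",(434,238),.03),("stack",(400,263),.09),("single",(246,265),.05)):print(n,ray(f,*p,z))
# scene rim corners
for p in((133,165),(333,254),(222,80),(400,140)):print("scene rim",ray(g,*S(*p),.066))
E
```

```text
tips [array([0.6531, 0.2836, 0.003 ]), array([0.6587, 0.319 , 0.003 ]), array([0.6615, 0.353 , 0.003 ])]
butt,front,neck [0.3528 0.3586 0.015 ] [0.4789 0.3419 0.05  ] [0.6071 0.3238 0.083 ]
handle 292 ((200.9849853515625, 247.44949340820312), (9.128264427185059, 41.21044921875), 1.9091525077819824) 227 268
((337.7872619628906, 158.2686767578125), (54.354942321777344, 77.63884735107422), 81.08507537841797)
rim [295.2252 137.4353] [0.7374 0.0669 0.066 ]
rim [371.9261 125.4038] [ 0.7712 -0.1622  0.066 ]
rim [380.3494 179.1021] [ 0.6102 -0.1843  0.066 ]
rim [303.6484 191.1336] [0.5771 0.0435 0.066 ]
eye [0.7377 0.0656 0.066 ]
eye [ 0.7704 -0.1634  0.066 ]
eye [ 0.6105 -0.1843  0.066 ]
eye [0.5784 0.0424 0.066 ]
FL [0.8638 0.2111 0.041 ]
FR [ 0.8585 -0.2307  0.041 ]
NL [0.4642 0.2196 0.041 ]
NR [ 0.4557 -0.2225  0.041 ]
slatL [0.51   0.2074 0.034 ]
slatR [ 0.5028 -0.2154  0.034 ]
slatmid [ 0.5064 -0.0032  0.034 ]
slatnear [ 0.4954 -0.0031  0.034 ]
bowl [ 0.4328 -0.3477  0.03  ]
stack [ 0.3642 -0.2336  0.09  ]
single [0.361  0.2167 0.05  ]
scene rim [ 0.7715 -0.1556  0.066 ]
scene rim [0.7556 0.0835 0.066 ]
scene rim [ 0.6126 -0.1716  0.066 ]
scene rim [0.5853 0.0497 0.066 ]
```

```bash
cat >> h.py <<'E'
from scipy.spatial.transform import Rotation as Ro
def rows(targets,base=None):
    s=r.observe();p=s["position"];w,x,y,z=s["ee_rot"];R=Ro.from_quat([x,y,z,w])
    if base is not None: p,R=np.array(base[0]),base[1]
    for xyz,yaw in targets:
        d=R.inv().apply(np.array(xyz)-p)
        G=Ro.from_euler("z",yaw,degrees=True)*Ro.from_euler("x",180,degrees=True)
        v=np.degrees((R.inv()*G).as_rotvec())
        print(np.round(d,4).tolist(),np.round(v,2).tolist())
def st():
    s=r.observe();w,x,y,z=s["ee_rot"];R=Ro.from_quat([x,y,z,w]);m=R.as_matrix()
    print("t",round(s["time_s"],2),"p",np.round(s["position"],4),"xang",round(np.degrees(np.arctan2(m[1,0],m[0,0])),2),"tilt",np.round(m[:2,2],4),"F",np.round(s["ft_force"],2),"T",np.round(s["torque"],3),"w",round(s["gripper_width"],3));return s
E
python3 - <<'E'
from h import *
st();rows([((.5,-.2,.3),95),((.4326,.3484,.2),172.6),((.4326,.3484,.12),172.6)])
E
```

```text
t 0.3 p [ 0.2329 -0.5799  0.2311] xang 21.88 tilt [-0.0001  0.0004] F [0.51 0.17 0.05] T [ 0.071  0.005 -0.019] w 0.997
[0.3894, -0.253, -0.0688] [-0.02, -0.01, -73.12]
[0.5312, -0.787, 0.0314] [-0.01, -0.03, -150.72]
[0.5312, -0.787, 0.1114] [-0.01, -0.03, -150.72]
```

>>> {"op": "apply_moves", "data": {
  "commands": [
    [0.05, -0.03, -0.01, 0, 0, -10, 0],
    [0.1, -0.06, -0.02, 0, 0, -20, 0],
    [0.15, -0.1, -0.03, 0, 0, -30, 0],
    [0.2, -0.13, -0.04, 0, 0, -40, 0],
    [0.25, -0.165, -0.05, 0, 0, -50, 0],
    [0.3, -0.2, -0.06, 0, 0, -60, 0],
    [0.35, -0.23, -0.07, 0, 0, -70, 0],
    [0.389, -0.26, -0.07, 0, 0, -78, 0],
    [0.41, -0.32, -0.07, 0, 0, -86, 0],
    [0.43, -0.38, -0.06, 0, 0, -95, 0],
    [0.445, -0.44, -0.05, 0, 0, -104, 0],
    [0.46, -0.5, -0.04, 0, 0, -113, 0],
    [0.475, -0.56, -0.02, 0, 0, -122, 0],
    [0.49, -0.62, 0, 0, 0, -131, 0],
    [0.505, -0.68, 0.01, 0, 0, -140, 0],
    [0.52, -0.74, 0.03, 0, 0, -148, 0],
    [0.531, -0.787, 0.06, 0, 0, -150.7, 0],
    [0.531, -0.787, 0.1, 0, 0, -150.7, 0],
    [0.531, -0.787, 0.11, 0, 0, -150.7, 0],
    [0.531, -0.787, 0.11, 0, 0, -150.7, 0]
  ]
}}

```text
time_s: 2.8
position: [0.4329, 0.3474, 0.1217]
ee_rot: [-0.0, 0.065, 0.998, -0.0]
ft_force: [0.6, -0.5, 0.4]
gripper_width: 0.998
```

```bash
python3 - <<'E'
from h import *
st();rows([((.4326,.3484,.12),172.6),((.4326,.3484,.02),172.6)])
f=r.grab_frame("top");crop(f,"t3.png",150,120,310,280,4)
f=r.grab_frame("scene");crop(f,"s3.png",340,120,520,310,3)
E
```

```text
t 2.8 p [0.4329 0.3474 0.1217] xang 172.5 tilt [-0.0001 -0.0006] F [ 0.62 -0.49  0.41] T [ 0.002 -0.003  0.009] w 0.998
[0.0005, 0.001, 0.0017] [-0.03, -0.0, -0.1]
[0.0005, 0.001, 0.1017] [-0.03, -0.0, -0.1]
```

View pics/s3.png

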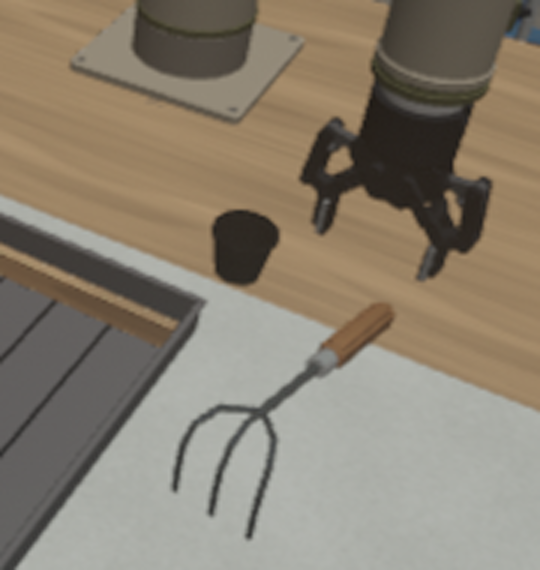

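The open fingers straddle the handle line (handle at about (355,335) in the crop). Descend and close.

>>> {"op": "apply_moves", "data": {
  "commands": [
    [0, 0.001, 0.03, 0, 0, 0, 0],
    [0, 0.001, 0.06, 0, 0, 0, 0],
    [0, 0.001, 0.085, 0, 0, 0, 0],
    [0, 0.001, 0.1, 0, 0, 0, 0],
    [0, 0.001, 0.101, 0, 0, 0, 0],
    [0, 0.001, 0.101, 0, 0, 0, 100],
    [0, 0.001, 0.101, 0, 0, 0, 200],
    [0, 0.001, 0.101, 0, 0, 0, 255],
    [0, 0.001, 0.101, 0, 0, 0, 255],
    [0, 0.001, 0.101, 0, 0, 0, 255],
    [0, 0.001, 0.101, 0, 0, 0, 255],
    [0, 0.001, 0.101, 0, 0, 0, 255],
    [0, 0.001, 0.101, 0, 0, 0, 255],
    [0, 0.001, 0.101, 0, 0, 0, 255]
  ],
  "newtons": 100
}}

```text
time_s: 4.65
position: [0.4329, 0.3495, 0.0209]
ee_rot: [0.0, 0.065, 0.998, 0.0]
ft_force: [-0.6, -0.6, 5.8]
gripper_width: 0.258
```

```bash
python3 - <<'E'
from h import *
st()
E
```

```text
t 4.65 p [0.4329 0.3495 0.0209] xang 172.57 tilt [0.0009 0.0003] F [-0.58 -0.63  5.84] T [-0.196  0.098 -0.003] w 0.258
```

>>> {"op": "apply_moves", "data": {
  "commands": [
    [0, 0, -0.02, 0, 0, 0, 255],
    [0, 0, -0.05, 0, 0, 0, 255],
    [0, 0, -0.09, 0, 0, 0, 255],
    [0, 0, -0.13, 0, 0, 0, 255],
    [0, 0, -0.14, 0, 0, 0, 255],
    [0, 0, -0.14, 0, 0, 0, 255],
    [0, 0, -0.14, 0, 0, 0, 255]
  ]
}}

```text
time_s: 5.52
position: [0.432, 0.3485, 0.159]
ee_rot: [-0.001, 0.065, 0.998, -0.001]
ft_force: [-0.4, -0.5, -2.9]
gripper_width: 0.26
```

```bash
python3 - <<'E'
from h import *
st()
f=r.grab_frame("top");crop(f,"t4.png",150,80,310,280,3)
g=r.grab_frame("scene");crop(g,"s4.png",340,120,520,310,3)
# predicted grip -> tip, tip z
E
```

```text
t 5.53 p [0.432  0.3485 0.159 ] xang 172.57 tilt [-0.0017 -0.0014] F [-0.35 -0.5  -2.88] T [ 0.011  0.118 -0.049] w 0.26
```

View pics/s4.png

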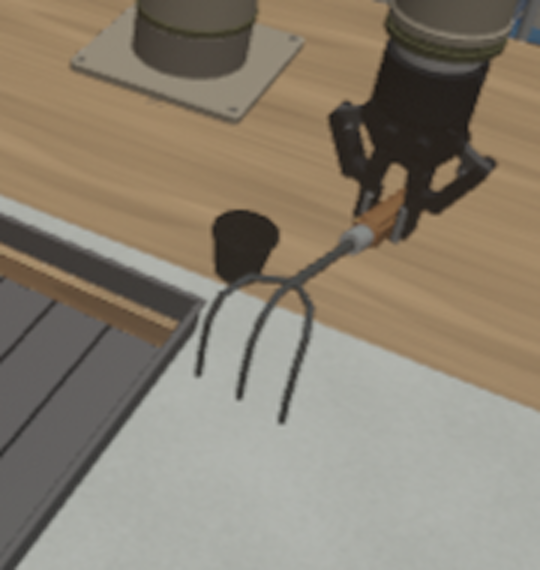

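View pics/t4.png

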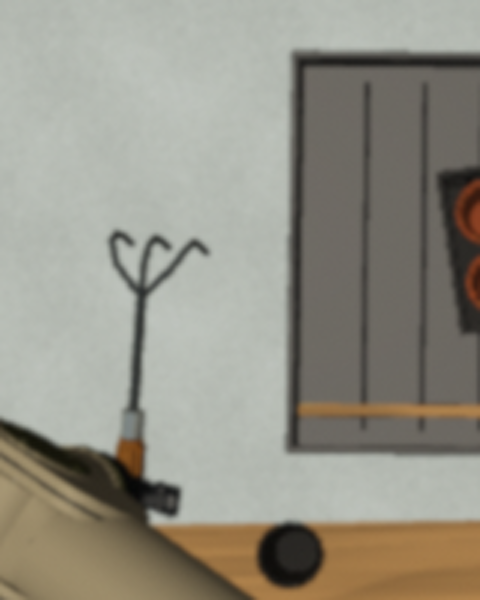

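```bash
python3 - <<'E'
from h import *
s=st()
f=r.grab_frame("top");g=r.grab_frame("scene")
for a,b in(((208,253),(198,376)),((169,247),(239,398)),((133,244),(282,422))):
    A=(150+(a[0]+.5)/3-.5,80+(a[1]+.5)/3-.5);B=(340+(b[0]+.5)/3-.5,120+(b[1]+.5)/3-.5)
    X=tri(f,A,g,B);print(X,ray(g,*B,.139),proj(f,X)-A)
# expected
d=np.array([np.cos(np.radians(-7.4)),np.sin(np.radians(-7.4))]);print(s["position"][:2]+.228*d)
E
```

```text
t 5.62 p [0.432  0.3487 0.1591] xang 172.59 tilt [-0.0017 -0.0011] F [-0.28  0.03 -1.68] T [ 0.015  0.131 -0.057] w 0.259
[0.65177074 0.28125552 0.13558369] [0.65422639 0.28361892 0.139     ] [-0.54298965  0.22323826]
[0.65773787 0.31684346 0.13828086] [0.6578299  0.31801538 0.139     ] [-0.38916812  0.14722746]
[0.66102969 0.3513041  0.13682589] [0.6623092 0.3530214 0.139    ] [-0.52489849  0.18095892]
[0.65814575 0.3193171 ]
```

```bash
python3 - <<'E'
from h import *
st();rows([((.546,-.0515,.16),178.9)])
E
```

```text
t 5.72 p [0.4322 0.3489 0.1594] xang 172.58 tilt [-0.0013 -0.0006] F [-0.36  0.07 -2.56] T [ 0.005  0.181 -0.008] w 0.26
[-0.1646, -0.3824, -0.0005] [-0.04, -0.07, -6.32]
```

>>> {"op": "apply_moves", "data": {
  "commands": [
    [-0.01, -0.02, 0, 0, 0, -0.5, 255],
    [-0.025, -0.055, 0, 0, 0, -1, 255],
    [-0.04, -0.09, 0, 0, 0, -1.5, 255],
    [-0.055, -0.13, 0, 0, 0, -2, 255],
    [-0.07, -0.17, 0, 0, 0, -2.5, 255],
    [-0.09, -0.21, 0, 0, 0, -3, 255],
    [-0.11, -0.25, 0, 0, 0, -4, 255],
    [-0.125, -0.29, 0, 0, 0, -5, 255],
    [-0.14, -0.33, 0, 0, 0, -5.5, 255],
    [-0.155, -0.36, 0, 0, 0, -6, 255],
    [-0.164, -0.38, 0, 0, 0, -6.3, 255],
    [-0.1645, -0.3825, 0, 0, 0, -6.3, 255],
    [-0.1645, -0.3825, 0, 0, 0, -6.3, 255],
    [-0.1645, -0.3825, 0, 0, 0, -6.3, 255]
  ]
}}

```text
time_s: 7.48
position: [0.546, -0.05, 0.1603]
ee_rot: [-0.0, 0.009, 1.0, 0.0]
ft_force: [-0.1, 0.6, -2.2]
gripper_width: 0.259
```

```bash
python3 - <<'E'
from h import *
s=st()
f=r.grab_frame("top");crop(f,"t5.png",240,90,400,250,4)
g=r.grab_frame("scene");crop(g,"s5.png",180,100,380,310,2.8)
rows([((.546,-.0515,.16),178.9)])
E
```

```text
t 7.47 p [ 0.546  -0.05    0.1603] xang 178.98 tilt [-0.      0.0001] F [-0.11  0.62 -2.24] T [ 0.002  0.156 -0.034] w 0.259
[0.0001, -0.0011, 0.0004] [-0.01, 0.01, 0.06]
```

View pics/s5.png

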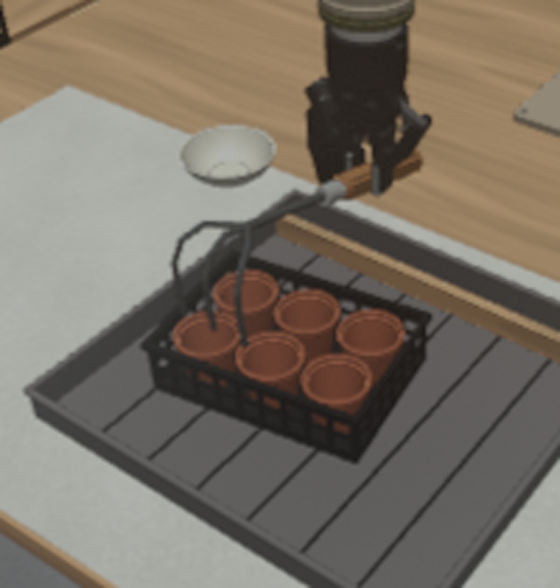

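View pics/t5.png

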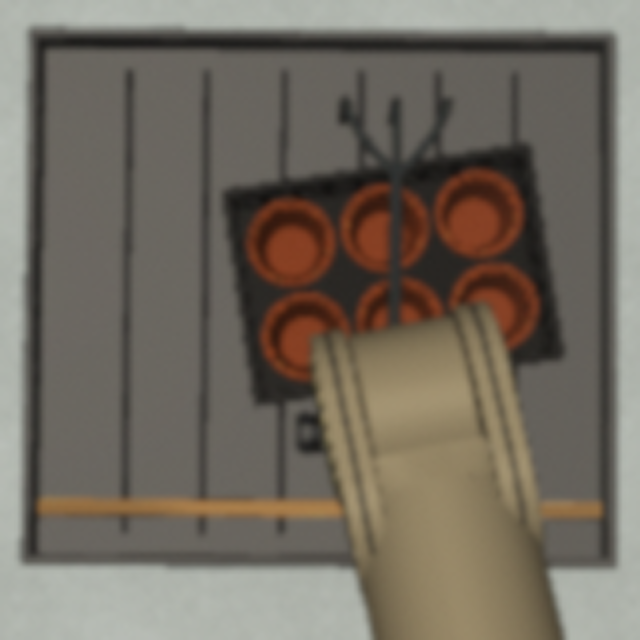

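```bash
python3 - <<'E'
from h import *
f=r.grab_frame("top");g=r.grab_frame("scene")
for b in((181,306),(212,330),(244,347)):print(ray(g,180+(b[0]+.5)/2.8-.5,100+(b[1]+.5)/2.8-.5,.139))
for a in((344,120),(395,122),(437,121)):print(ray(f,240+(a[0]+.5)/4-.5,90+(a[1]+.5)/4-.5,.139))
E
```

```text
[ 0.7662579  -0.10084525  0.139     ]
[ 0.77478177 -0.05713634  0.139     ]
[ 0.77577477 -0.02041778  0.139     ]
[ 0.77519552 -0.02286068  0.139     ]
[ 0.77339576 -0.05903333  0.139     ]
[ 0.77381052 -0.08886368  0.139     ]
```

Measured tips agree with the plan (x 0.774, y −0.057); right rim edge at 0.761. Lowering.

>>> {"op": "apply_moves", "data": {
  "commands": [
    [0, 0, 0.02, 0, 0, 0, 255],
    [0, 0, 0.04, 0, 0, 0, 255],
    [0, 0, 0.06, 0, 0, 0, 255],
    [0, 0, 0.075, 0, 0, 0, 255],
    [0, 0, 0.09, 0, 0, 0, 255],
    [0, 0, 0.1, 0, 0, 0, 255],
    [0, 0, 0.101, 0, 0, 0, 255],
    [0, 0, 0.101, 0, 0, 0, 255],
    [0, 0, 0.101, 0, 0, 0, 255]
  ]
}}

```text
time_s: 8.8
position: [0.5467, -0.0514, 0.0599]
ee_rot: [0.001, 0.01, 1.0, -0.0]
ft_force: [-0.6, 0.5, -1.8]
gripper_width: 0.258
```

```bash
python3 - <<'E'
from h import *
s=st()
f=r.grab_frame("top");crop(f,"t6.png",240,90,400,250,4)
g=r.grab_frame("scene");crop(g,"s6.png",180,100,380,310,2.8)
E
```

```text
t 8.8 p [ 0.5467 -0.0514  0.0599] xang 178.87 tilt [ 0.0011 -0.0003] F [-0.61  0.54 -1.83] T [-0.001  0.153  0.   ] w 0.258
```

View pics/s6.png

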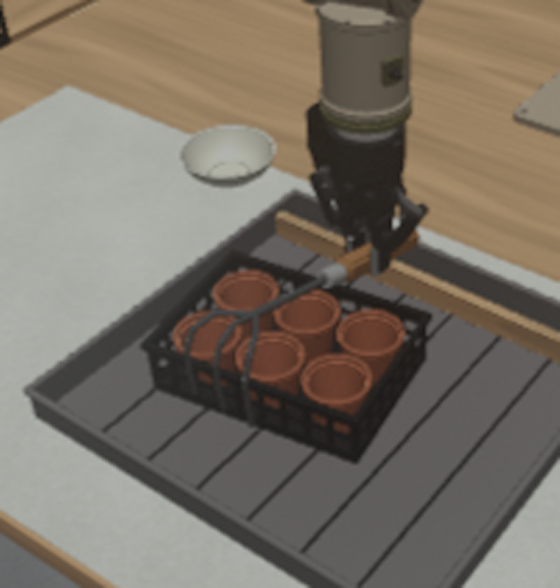

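View pics/t6.png

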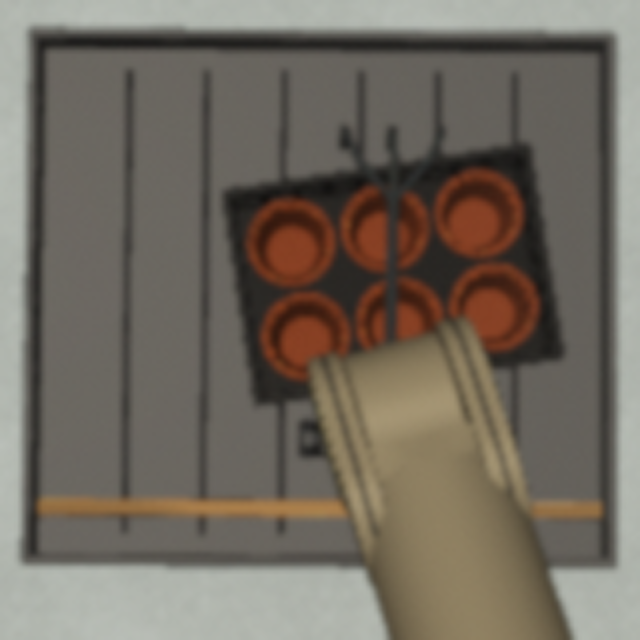

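Both views show the tines behind the far rim, fingers clear of the near rim. Begin a steady pull.

>>> {"op": "apply_moves", "data": {
  "commands": [
    [0.0015, 0, 0, 0, 0, 0, 255],
    [0.003, 0, 0, 0, 0, 0, 255],
    [0.0045, 0, 0, 0, 0, 0, 255],
    [0.006, 0, 0, 0, 0, 0, 255],
    [0.0075, 0, 0, 0, 0, 0, 255],
    [0.009, 0, 0, 0, 0, 0, 255],
    [0.0105, 0, 0, 0, 0, 0, 255],
    [0.012, 0, 0, 0, 0, 0, 255],
    [0.0135, 0, 0, 0, 0, 0, 255],
    [0.015, 0, 0, 0, 0, 0, 255],
    [0.0165, 0, 0, 0, 0, 0, 255],
    [0.018, 0, 0, 0, 0, 0, 255],
    [0.0195, 0, 0, 0, 0, 0, 255],
    [0.021, 0, 0, 0, 0, 0, 255],
    [0.0225, 0, 0, 0, 0, 0, 255],
    [0.024, 0, 0, 0, 0, 0, 255]
  ]
}}

```text
time_s: 10.9
position: [0.5222, -0.0509, 0.0593]
ee_rot: [0.0, 0.01, 1.0, -0.0]
ft_force: [2.1, 0.2, -2.9]
gripper_width: 0.256
```

```bash
cat > look.py <<'E'
import sys
from h import *
n=sys.argv[1];s=st()
f=r.grab_frame("top");crop(f,"t%s.png"%n,240,90,400,250,4)
g=r.grab_frame("scene");crop(g,"s%s.png"%n,180,100,380,310,2.8)
st()
E
python3 look.py 7
```

```text
t 10.9 p [ 0.5222 -0.0509  0.0593] xang 178.88 tilt [ 0.0001 -0.0001] F [ 2.11  0.2  -2.92] T [-0.127 -0.46  -0.046] w 0.256
t 11.0 p [ 0.522  -0.0509  0.0593] xang 178.88 tilt [-0.0002 -0.0002] F [ 2.86 -0.43 -2.26] T [-0.067 -0.274 -0.034] w 0.257
```

View pics/t7.png

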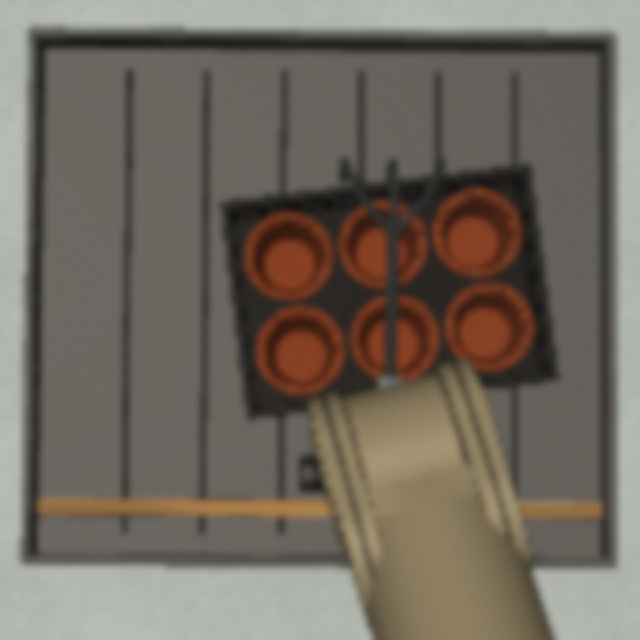

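>>> {"op": "apply_moves", "data": {
  "commands": [
    [0.0015, 0, 0, 0, 0, 0, 255],
    [0.003, 0, 0, 0, 0, 0, 255],
    [0.0045, 0, 0, 0, 0, 0, 255],
    [0.006, 0, 0, 0, 0, 0, 255],
    [0.0075, 0, 0, 0, 0, 0, 255],
    [0.009, 0, 0, 0, 0, 0, 255],
    [0.0105, 0, 0, 0, 0, 0, 255],
    [0.012, 0, 0, 0, 0, 0, 255],
    [0.0135, 0, 0, 0, 0, 0, 255],
    [0.015, 0, 0, 0, 0, 0, 255],
    [0.0165, 0, 0, 0, 0, 0, 255],
    [0.018, 0, 0, 0, 0, 0, 255],
    [0.0195, 0, 0, 0, 0, 0, 255],
    [0.021, 0, 0, 0, 0, 0, 255],
    [0.0225, 0, 0, 0, 0, 0, 255],
    [0.024, 0, 0, 0, 0, 0, 255],
    [0.0255, 0, 0, 0, 0, 0, 255],
    [0.027, 0, 0, 0, 0, 0, 255],
    [0.0285, 0, 0, 0, 0, 0, 255],
    [0.03, 0, 0, 0, 0, 0, 255]
  ]
}}

```text
time_s: 13.5
position: [0.4922, -0.0504, 0.0593]
ee_rot: [0.0, 0.01, 1.0, -0.0]
ft_force: [4.0, -1.1, -2.3]
gripper_width: 0.257
```

```bash
python3 look.py 8
```

```text
t 13.5 p [ 0.4922 -0.0504  0.0593] xang 178.87 tilt [ 0.0001 -0.0001] F [ 3.96 -1.08 -2.3 ] T [-0.146 -0.523 -0.039] w 0.257
t 13.6 p [ 0.492  -0.0504  0.0593] xang 178.87 tilt [-0.0002 -0.0002] F [ 1.43 -0.36 -2.23] T [-0.16  -0.344 -0.093] w 0.258
```

View pics/t8.png

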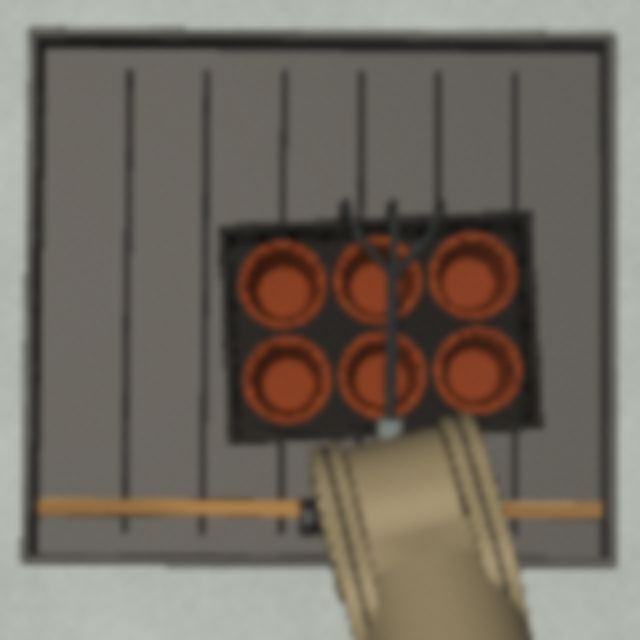

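View pics/s8.png

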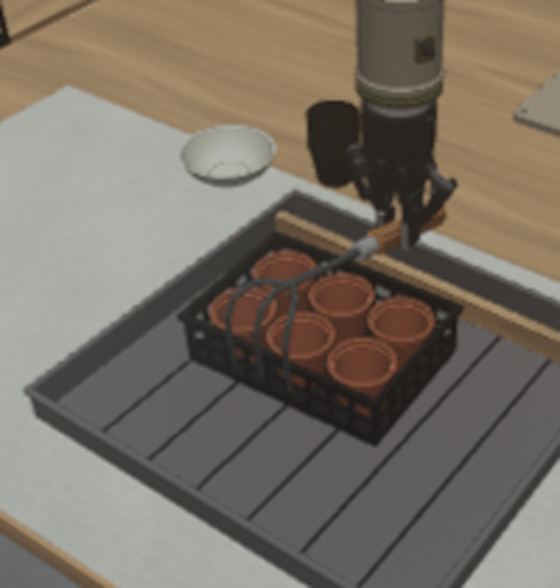

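>>> {"op": "apply_moves", "data": {
  "commands": [
    [0.0015, 0, 0, 0, 0, 0, 255],
    [0.003, 0, 0, 0, 0, 0, 255],
    [0.0045, 0, 0, 0, 0, 0, 255],
    [0.006, 0, 0, 0, 0, 0, 255],
    [0.0075, 0, 0, 0, 0, 0, 255],
    [0.009, 0, 0, 0, 0, 0, 255],
    [0.0105, 0, 0, 0, 0, 0, 255],
    [0.012, 0, 0, 0, 0, 0, 255],
    [0.0135, 0, 0, 0, 0, 0, 255],
    [0.015, 0, 0, 0, 0, 0, 255],
    [0.0165, 0, 0, 0, 0, 0, 255],
    [0.018, 0, 0, 0, 0, 0, 255],
    [0.0195, 0, 0, 0, 0, 0, 255],
    [0.021, 0, 0, 0, 0, 0, 255],
    [0.0225, 0, 0, 0, 0, 0, 255],
    [0.024, 0, 0, 0, 0, 0, 255],
    [0.0255, 0, 0, 0, 0, 0, 255],
    [0.027, 0, 0, 0, 0, 0, 255],
    [0.0285, 0, 0, 0, 0, 0, 255],
    [0.03, 0, 0, 0, 0, 0, 255]
  ]
}}

```text
time_s: 16.1
position: [0.4622, -0.0497, 0.0593]
ee_rot: [0.0, 0.01, 1.0, -0.0]
ft_force: [2.7, -0.3, -2.6]
gripper_width: 0.261
```

```bash
python3 look.py 9
```

```text
t 16.1 p [ 0.4622 -0.0497  0.0593] xang 178.88 tilt [ 0. -0.] F [ 2.72 -0.32 -2.59] T [ 0.007 -0.554 -0.036] w 0.261
t 16.2 p [ 0.462  -0.0498  0.0593] xang 178.88 tilt [-0.0002 -0.0002] F [ 2.3  -0.46 -2.8 ] T [-0.012 -0.311  0.045] w 0.252
```

View pics/t9.png

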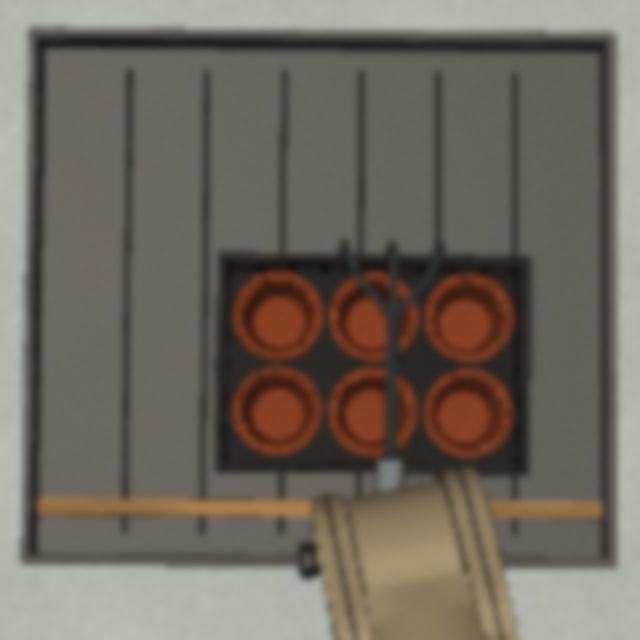

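View pics/s9.png

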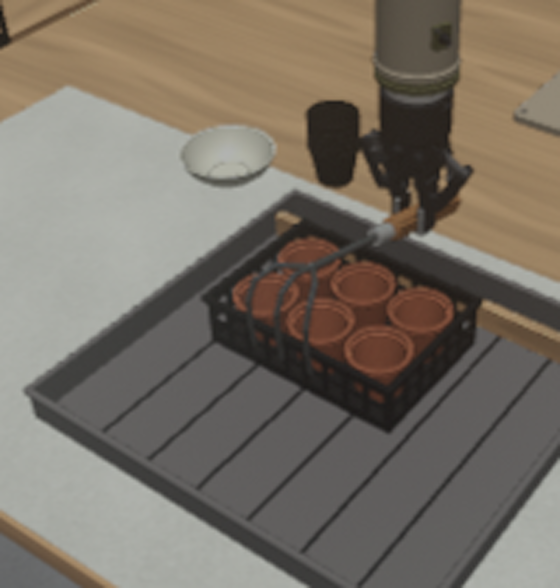

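```bash
python3 - <<'E'
from h import *
f=r.grab_frame("top")
for a in((218,470),(527,473),(222,257),(530,258)):print(ray(f,240+(a[0]+.5)/4-.5,90+(a[1]+.5)/4-.5,.066))
for a in((200,498),(560,501)):print("slat",ray(f,240+(a[0]+.5)/4-.5,90+(a[1]+.5)/4-.5,.034))
E
```

```text
[0.53012191 0.07203423 0.066     ]
[ 0.5251592  -0.15613327  0.066     ]
[0.6881966  0.06764221 0.066     ]
[ 0.68495953 -0.16123746  0.066     ]
slat [0.51013866 0.08722631 0.034     ]
slat [ 0.50457134 -0.1840954   0.034     ]
```

>>> {"op": "apply_moves", "data": {
  "commands": [
    [0.0015, 0, 0, 0, 0, 0, 255],
    [0.003, 0, 0, 0, 0, 0, 255],
    [0.0045, 0, 0, 0, 0, 0, 255],
    [0.006, 0, 0, 0, 0, 0, 255],
    [0.0075, 0, 0, 0, 0, 0, 255],
    [0.009, 0, 0, 0, 0, 0, 255],
    [0.0105, 0, 0, 0, 0, 0, 255],
    [0.012, 0, 0, 0, 0, 0, 255],
    [0.0135, 0, 0, 0, 0, 0, 255],
    [0.015, 0, 0, 0, 0, 0, 255],
    [0.016, 0, 0, 0, 0, 0, 255],
    [0.017, 0, 0, 0, 0, 0, 255]
  ]
}}

```text
time_s: 17.75
position: [0.4452, -0.0494, 0.0593]
ee_rot: [0.0, 0.01, 1.0, -0.0]
ft_force: [3.4, 0.6, -3.3]
gripper_width: 0.257
```

>>> {"op": "apply_moves", "data": {
  "commands": [
    [0.0005, 0, 0, 0, 0, 0, 255],
    [0.001, 0, 0, 0, 0, 0, 255],
    [0.0015, 0, 0, 0, 0, 0, 255],
    [0.002, 0, 0, 0, 0, 0, 255],
    [0.0025, 0, 0, 0, 0, 0, 255],
    [0.003, 0, 0, 0, 0, 0, 255]
  ]
}}

```text
time_s: 18.5
position: [0.4422, -0.0494, 0.0593]
ee_rot: [0.0, 0.01, 1.0, -0.0]
ft_force: [3.2, -0.3, -2.1]
gripper_width: 0.259
```

>>> {"op": "apply_moves", "data": {
  "commands": [
    [0.0005, 0, 0, 0, 0, 0, 255],
    [0.001, 0, 0, 0, 0, 0, 255],
    [0.0015, 0, 0, 0, 0, 0, 255]
  ]
}}

```text
time_s: 18.88
position: [0.4408, -0.0493, 0.0593]
ee_rot: [0.0, 0.01, 1.0, -0.0]
ft_force: [3.2, 0.1, -1.9]
gripper_width: 0.258
```

>>> {"op": "apply_moves", "data": {
  "commands": [
    [0.0005, 0, 0, 0, 0, 0, 255],
    [0.001, 0, 0, 0, 0, 0, 255],
    [0.0015, 0, 0, 0, 0, 0, 255]
  ]
}}

```text
time_s: 19.25
position: [0.4393, -0.0493, 0.0593]
ee_rot: [0.0, 0.01, 1.0, -0.0]
ft_force: [3.5, -0.1, -2.6]
gripper_width: 0.257
```

>>> {"op": "apply_moves", "data": {
  "commands": [
    [0.0005, 0, 0, 0, 0, 0, 255],
    [0.001, 0, 0, 0, 0, 0, 255]
  ]
}}

```text
time_s: 19.5
position: [0.4387, -0.0491, 0.0595]
ee_rot: [0.001, 0.01, 1.0, 0.0]
ft_force: [6.1, 0.9, -2.8]
gripper_width: 0.255
```

```bash
python3 look.py 10
```

```text
t 19.5 p [ 0.4387 -0.0491  0.0595] xang 178.9 tilt [0.001  0.0001] F [ 6.06  0.93 -2.83] T [ 0.164 -1.128  0.191] w 0.255
t 19.6 p [ 0.4388 -0.0492  0.0595] xang 178.9 tilt [ 0.0011 -0.    ] F [ 4.46 -0.19 -2.32] T [ 0.101 -0.952  0.241] w 0.256
```

View pics/t10.png

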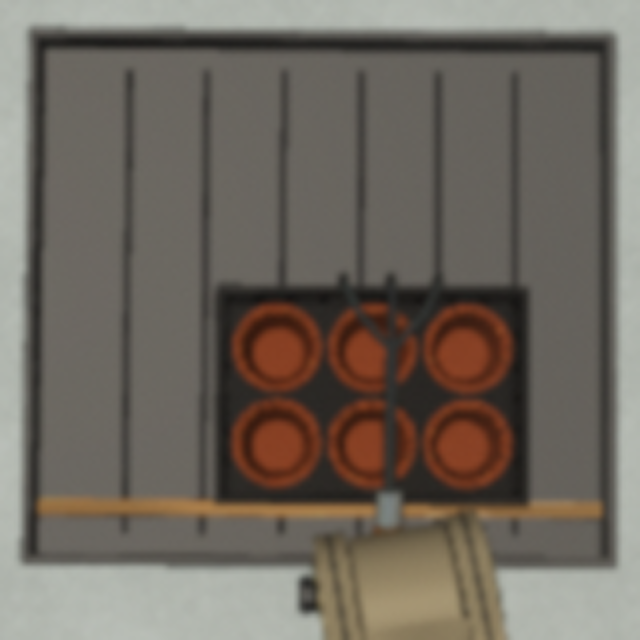

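Contact: the hand lags its command and the force rises. Fine steps up to about 9 N.

>>> {"op": "apply_moves", "data": {
  "commands": [
    [0.0003, 0, 0, 0, 0, 0, 255],
    [0.0006, 0, 0, 0, 0, 0, 255],
    [0.0006, 0, 0, 0, 0, 0, 255]
  ]
}}

```text
time_s: 19.98
position: [0.4387, -0.0491, 0.0597]
ee_rot: [0.001, 0.01, 1.0, 0.0]
ft_force: [7.8, 0.4, -3.5]
gripper_width: 0.257
```

```bash
python3 -c "
from h import *
st()"
```

```text
t 19.98 p [ 0.4387 -0.0491  0.0597] xang 178.9 tilt [0.0022 0.    ] F [ 7.84  0.44 -3.46] T [ 0.087 -1.326  0.143] w 0.257
```

>>> {"op": "apply_moves", "data": {
  "commands": [
    [0.0003, 0, 0, 0, 0, 0, 255],
    [0.0003, 0, 0, 0, 0, 0, 255],
    [0.0003, 0, 0, 0, 0, 0, 255],
    [0.0003, 0, 0, 0, 0, 0, 255]
  ]
}}

```text
time_s: 20.48
position: [0.4387, -0.0491, 0.0598]
ee_rot: [0.001, 0.01, 1.0, 0.0]
ft_force: [9.1, 1.5, -3.0]
gripper_width: 0.261
```

```bash
python3 look.py 11
```

```text
t 20.48 p [ 0.4387 -0.0491  0.0598] xang 178.9 tilt [0.0028 0.    ] F [ 9.09  1.5  -2.95] T [ 0.16  -1.465  0.155] w 0.261
t 20.57 p [ 0.4387 -0.0491  0.0598] xang 178.9 tilt [0.0028 0.0001] F [ 7.97  0.51 -2.77] T [ 0.089 -1.492  0.109] w 0.256
```

View pics/t11.png

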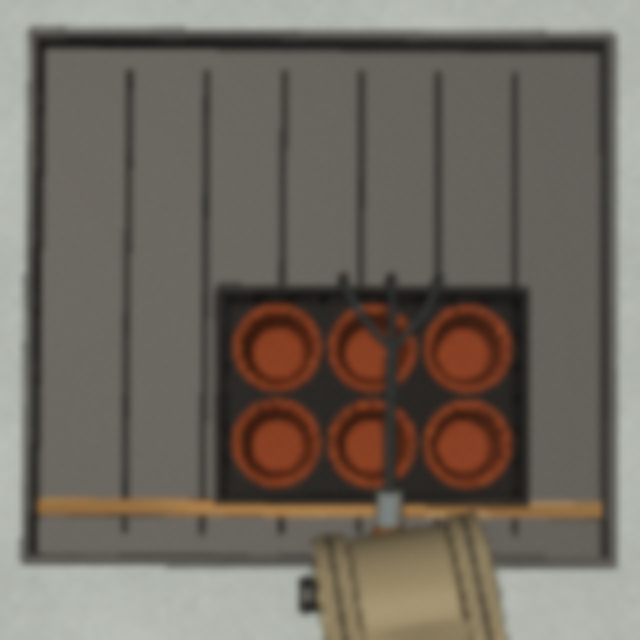

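View pics/s11.png

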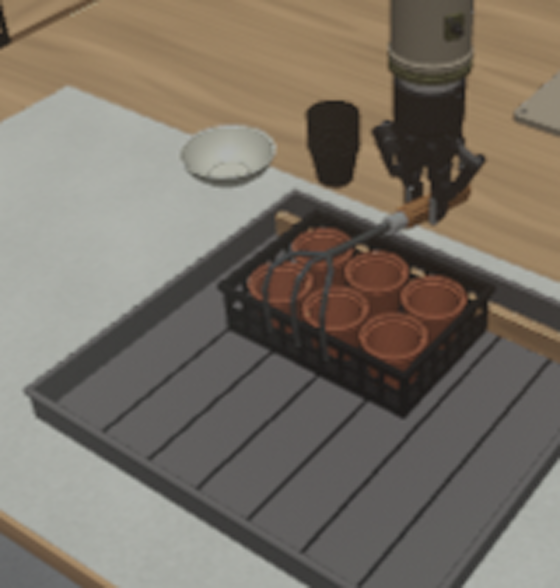

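```bash
cat > sq.py <<'E'
from h import *
f=r.grab_frame("top");G=cv2.cvtColor(f["color"],cv2.COLOR_RGB2GRAY).astype(float)
def edge(cols,r0,r1,z,name,axis=0):
    P=[]
    for c in cols:
        p=G[r0:r1,c] if axis==0 else G[c,r0:r1]
        d=np.abs(np.diff(p));k=d.argmax();a=d[max(0,k-1):k+2];s=max(0,k-1)+(a*np.arange(len(a))).sum()/a.sum()+.5+r0
        P.append(ray(f,c,s,z) if axis==0 else ray(f,s,c,z))
    P=np.array(P);i,j=(1,0) if axis==0 else (0,1)
    q=np.polyfit(P[:,i],P[:,j],1)
    for _ in range(3):
        e=P[:,j]-np.polyval(q,P[:,i]);k=np.abs(e)<=2*np.median(np.abs(e))+1e-4;q=np.polyfit(P[k,i],P[k,j],1)
    yaw=-np.degrees(np.arctan(q[0])) if axis==0 else np.degrees(np.arctan(q[0]))
    print(name,"yaw %.2f"%yaw,"x(y=-.045)" if axis==0 else "",round(np.polyval(q,-.045),4),"std",e.std().round(4),len(P))
cl=[c for c in range(298,369) if not(322<c<354)]
edge(cl,155,170,.066,"far rim")
edge(range(255,388),100,108,.041,"tray far in-top")
edge([c for c in range(252,292)]+[c for c in range(376,388)],210,217,.034,"slat far")
edge(range(170,208),290,300,.066,"left rim",1)
edge(range(170,208),366,376,.066,"right rim",1)
edge(range(115,215),246,256,.02,"tray left",1)
edge(range(115,215),385,395,.02,"tray right",1)
E
python3 sq.py
```

```text
far rim yaw -0.59 x(y=-.045) 0.6644 std 0.0032 40
tray far in-top yaw -1.13 x(y=-.045) 0.8483 std 0.0003 133
slat far yaw -1.01 x(y=-.045) 0.5079 std 0.0009 52
left rim yaw -0.84  0.0822 std 0.0002 38
right rim yaw -1.02  -0.1466 std 0.0 38
tray left yaw -0.21  0.2196 std 0.0017 100
tray right yaw -1.14  -0.2161 std 0.0001 100
```

Seated: no motion between 6 and 9 N, carrier yaw ≈ −0.9° vs slat −1.0°. Unhook: forward 11 mm, then up.

>>> {"op": "apply_moves", "data": {
  "commands": [
    [-0.001, 0, 0, 0, 0, 0, 255],
    [-0.004, 0, 0, 0, 0, 0, 255],
    [-0.008, 0, 0, 0, 0, 0, 255],
    [-0.012, 0, 0, 0, 0, 0, 255],
    [-0.012, 0, 0, 0, 0, 0, 255],
    [-0.012, 0, -0.01, 0, 0, 0, 255],
    [-0.012, 0, -0.03, 0, 0, 0, 255],
    [-0.012, 0, -0.05, 0, 0, 0, 255],
    [-0.012, 0, -0.075, 0, 0, 0, 255],
    [-0.012, 0, -0.1, 0, 0, 0, 255],
    [-0.012, 0, -0.11, 0, 0, 0, 255],
    [-0.012, 0, -0.11, 0, 0, 0, 255],
    [-0.012, 0, -0.11, 0, 0, 0, 255]
  ]
}}

```text
time_s: 22.25
position: [0.4488, -0.0495, 0.1685]
ee_rot: [-0.001, 0.01, 1.0, 0.0]
ft_force: [0.7, 0.5, -3.3]
gripper_width: 0.261
```

```bash
python3 look.py 12; python3 sq.py|head -1; python3 -c "
from h import *
rows([((.4326,.3495,.16),172.6),((.4326,.3495,.021),172.6)])"
```

```text
t 22.25 p [ 0.4488 -0.0495  0.1685] xang 178.88 tilt [-0.0013  0.0002] F [ 0.67  0.47 -3.26] T [ 0.012  0.117 -0.009] w 0.261
t 22.35 p [ 0.4489 -0.0494  0.1685] xang 178.88 tilt [-0.0013  0.0005] F [-0.32  0.25 -2.21] T [0.016 0.214 0.022] w 0.256
far rim yaw -0.61 x(y=-.045) 0.6644 std 0.0032 40
[0.0241, 0.3985, 0.0088] [0.03, -0.07, 6.28]
[0.024, 0.3984, 0.1478] [0.03, -0.07, 6.28]
```

View pics/s12.png

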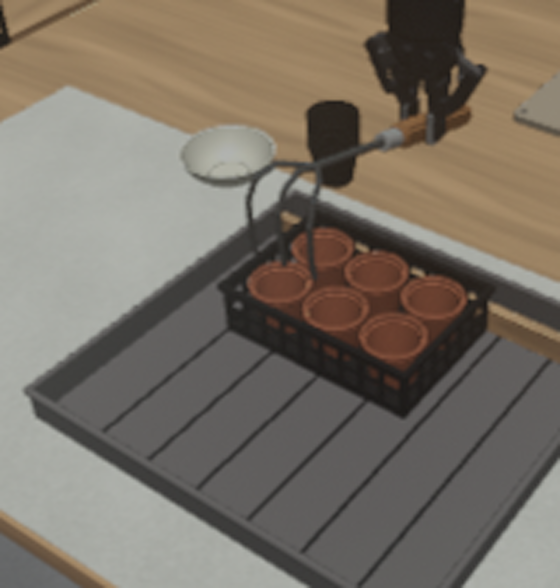

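View pics/t12.png

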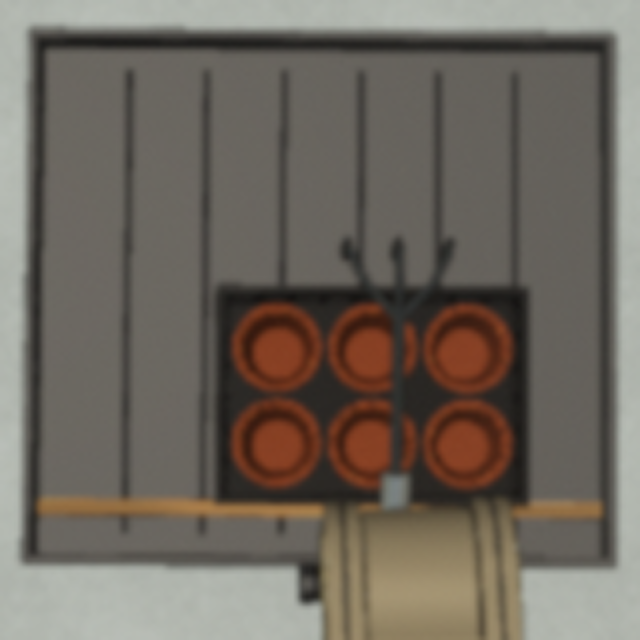

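Tines are free and the carrier has not moved. Carry the tool back to its starting spot.

>>> {"op": "apply_moves", "data": {
  "commands": [
    [0.001, 0.02, 0, 0, 0, 0.5, 255],
    [0.004, 0.055, 0, 0, 0, 1, 255],
    [0.007, 0.095, 0, 0, 0, 1.5, 255],
    [0.01, 0.135, 0, 0, 0, 2, 255],
    [0.012, 0.175, 0, 0, 0, 3, 255],
    [0.014, 0.215, 0, 0, 0, 3.5, 255],
    [0.016, 0.255, 0, 0, 0, 4, 255],
    [0.018, 0.295, 0, 0, 0, 4.5, 255],
    [0.02, 0.33, 0, 0, 0, 5, 255],
    [0.022, 0.36, 0, 0, 0, 5.5, 255],
    [0.023, 0.38, 0, 0, 0, 6, 255],
    [0.024, 0.395, 0, 0, 0, 6.3, 255],
    [0.024, 0.3985, 0.01, 0, 0, 6.3, 255],
    [0.024, 0.3985, 0.03, 0, 0, 6.3, 255],
    [0.024, 0.3985, 0.06, 0, 0, 6.3, 255],
    [0.024, 0.3985, 0.09, 0, 0, 6.3, 255],
    [0.024, 0.3985, 0.11, 0, 0, 6.3, 255],
    [0.024, 0.3985, 0.125, 0, 0, 6.3, 255],
    [0.024, 0.3985, 0.135, 0, 0, 6.3, 255],
    [0.024, 0.3985, 0.138, 0, 0, 6.3, 255]
  ]
}}

```text
time_s: 24.9
position: [0.4333, 0.3494, 0.031]
ee_rot: [-0.0, 0.065, 0.998, -0.0]
ft_force: [0.1, -0.0, -2.2]
gripper_width: 0.255
```

```bash
python3 - <<'E'
from h import *
st();g=r.grab_frame("scene");crop(g,"s13.png",340,120,520,310,3)
rows([((.4326,.3495,.021),172.6)])
E
```

```text
t 24.9 p [0.4333 0.3494 0.031 ] xang 172.57 tilt [-0.     -0.0001] F [ 0.09 -0.02 -2.22] T [-0.005  0.129  0.001] w 0.255
[0.0007, -0.0001, 0.0101] [0.0, 0.0, -0.02]
```

View pics/s13.png

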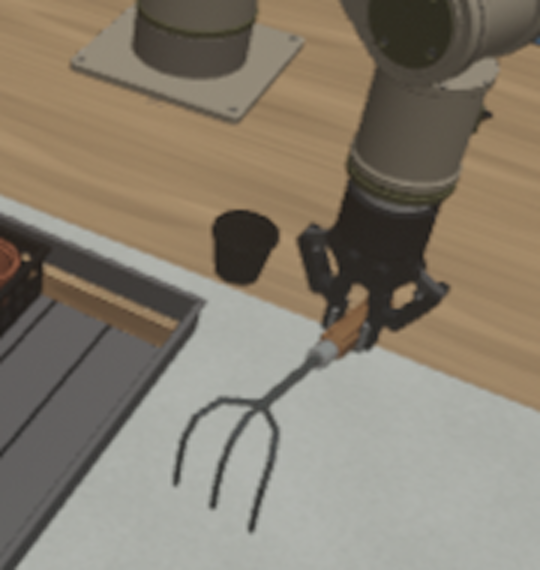

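>>> {"op": "apply_moves", "data": {
  "commands": [
    [0, 0, 0.004, 0, 0, 0, 255],
    [0, 0, 0.008, 0, 0, 0, 255],
    [0, 0, 0.009, 0, 0, 0, 255],
    [0, 0, 0.01, 0, 0, 0, 255],
    [0, 0, 0.01, 0, 0, 0, 255]
  ]
}}

```text
time_s: 25.58
position: [0.4332, 0.3495, 0.0214]
ee_rot: [0.0, 0.065, 0.998, -0.0]
ft_force: [0.0, 0.4, -1.1]
gripper_width: 0.254
```

>>> {"op": "apply_moves", "data": {
  "commands": [
    [0, 0, 0.0006, 0, 0, 0, 255],
    [0, 0, 0.0006, 0, 0, 0, 255],
    [0, 0, 0.0006, 0, 0, 0, 160],
    [0, 0, 0.0006, 0, 0, 0, 120],
    [0, 0, 0.0006, 0, 0, 0, 60],
    [0, 0, 0.0006, 0, 0, 0, 0],
    [0, 0, 0.0006, 0, 0, 0, 0],
    [0, 0, 0.0006, 0, 0, 0, 0],
    [0, 0, 0.0006, 0, 0, 0, 0],
    [0, 0, -0.01, 0, 0, 0, 0],
    [0, 0, -0.04, 0, 0, 0, 0],
    [0, 0, -0.08, 0, 0, 0, 0],
    [0, 0, -0.13, 0, 0, 0, 0],
    [0, 0, -0.18, 0, 0, 0, 0],
    [0, 0, -0.2, 0, 0, 0, 0],
    [0, 0, -0.2, 0, 0, 0, 0],
    [0, 0, -0.2, 0, 0, 0, 0]
  ]
}}

```text
time_s: 27.7
position: [0.4329, 0.3488, 0.2199]
ee_rot: [-0.001, 0.065, 0.998, -0.001]
ft_force: [0.1, -0.1, -0.2]
gripper_width: 1.001
```

```bash
python3 - <<'E'
from h import *
st();g=r.grab_frame("scene");cv2.imwrite("pics/s14.png",g["color"][:,:,::-1])
g=r.grab_frame("top");cv2.imwrite("pics/t14.png",g["color"][:,:,::-1])
E
python3 sq.py
```

```text
t 27.7 p [0.4329 0.3488 0.2199] xang 172.57 tilt [-0.0013 -0.0013] F [ 0.14 -0.11 -0.25] T [0.04  0.022 0.029] w 1.001
far rim yaw -0.60 x(y=-.045) 0.6644 std 0.0032 40
tray far in-top yaw -1.13 x(y=-.045) 0.8483 std 0.0003 133
slat far yaw -1.02 x(y=-.045) 0.5081 std 0.0009 52
left rim yaw -0.86  0.0824 std 0.0002 38
right rim yaw -1.02  -0.1466 std 0.0001 38
tray left yaw -0.22  0.2196 std 0.0014 100
tray right yaw -1.14  -0.2161 std 0.0001 100
```

View pics/s14.png

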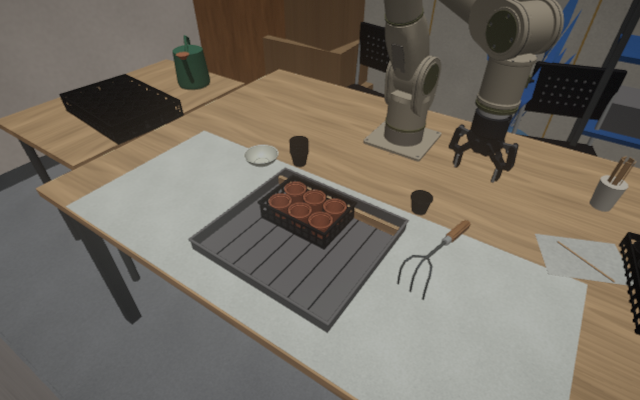

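View pics/t14.png

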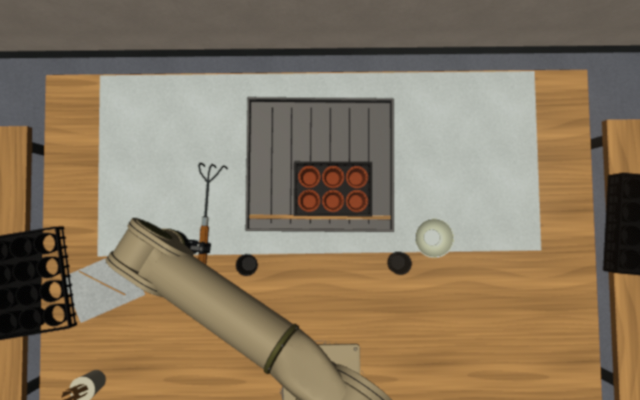

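The views show the carrier against the slat, the cultivator back in its spot (scene about (435,260)), and the bowl and loose pots where they were. The hand is clear.

```bash
python3 -c "
from plant import r
print(r.close_job())"
```

```text
the job is handed in; nothing more can be done
None
```

The carrier is seated against the stop slat, the cultivator is back on the table in its starting spot, and I handed the job in at about 28 s.

- **Pull:** I gripped the cultivator by its handle and hooked the tines behind the carrier's far rim. The carrier slid and squared itself up at readings of about 1.5–4 N. It met the slat and stopped moving while the reading rose from 6 to about 9 N. That was the highest force I read, though I only sampled at the end of each move.
- **Unhooking:** I moved the tines forward off the rim and lifted. The far rim measured the same position before and after (0.6644 m).
- **Last checks:** The last pictures show the cultivator clear of the tray, the bowl and loose pots where they were, and the hand clear of everything.
- **Squareness:** The carrier's side rims read −0.86° and −1.02° against −1.02° for the slat and −1.13° for the tray's far wall.
- **Checks that disagreed:** The far-rim fit (−0.60°) and the tray's left-wall fit (−0.22°) were off from the others. Both fits were noisy, so I did not rely on them.

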